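# Repack a row of turned parts into the shipping tray, last one first

## Task

Move the four metal parts from the row of grey foam cradles into the four pockets of the black foam shipping tray, in reverse order: the part next to the black stop block goes into the pocket farthest from the tray's tab, the following ones into the next pockets in turn, and the part farthest from the stop block goes into the pocket next to the tab. Leave every part standing upright on the floor of its pocket, let go and at rest.

Things in the scene. Friction and masses are not known exactly. Their poses are not given: they have to be found in the camera images.
- roller: Plain slim steel cylinder, 24 mm across, 62 mm tall, 0.14 to 0.28 kg. Stands upright; origin: centre of its underside; z points up its axis. Starts in its own cradle, its underside about 20 mm above the table.
- spindle: Steel spindle: a round foot 36 mm across and 14 mm high with a stem 18 mm across above it, 60 mm tall in all, 0.13 to 0.25 kg. Best held by the stem. Stands upright; origin: centre of its underside; z points up its axis. Starts in its own cradle, its underside about 20 mm above the table.
- bush: Aluminium headed bush: a body 26 mm across and 34 mm high, above it a head 36 mm across and 22 mm high with a dark bore in its top, 56 mm tall in all, 0.08 to 0.15 kg. Best held by the head. Stands upright; origin: centre of its underside; z points up its axis. Starts in its own cradle, its underside about 20 mm above the table.
- block: Square aluminium block, 28 x 28 mm, 50 mm high, with a round boss 16 mm across and 8 mm high on top, 0.08 to 0.15 kg. x and y are square to its sides; its sides are turned by up to 0.2 rad from the row. Best held by the flat sides. Stands upright; origin: centre of its underside; z points up its axis. Starts in its own cradle, its underside about 20 mm above the table.
- roller_cradle: A grey foam cradle, 56 x 56 mm, 24 mm high, fixed in the delivery row, with a round recess 42 mm across and 8 mm deep; the roller stands in it at the start. Origin: centre of its underside, which lies 4 mm above the table; x runs across the row, y along it.
- spindle_cradle: A grey foam cradle, 56 x 56 mm, 24 mm high, fixed in the delivery row, with a round recess 42 mm across and 8 mm deep; the spindle stands in it at the start. Origin: centre of its underside, which lies 4 mm above the table; x runs across the row, y along it.
- bush_cradle: A grey foam cradle, 56 x 56 mm, 24 mm high, fixed in the delivery row, with a round recess 42 mm across and 8 mm deep; the bush stands in it at the start. Origin: centre of its underside, which lies 4 mm above the table; x runs across the row, y along it.
- block_cradle: A grey foam cradle, 56 x 56 mm, 24 mm high, fixed in the delivery row, with a round recess 42 mm across and 8 mm deep; the block stands in it at the start. Origin: centre of its underside, which lies 4 mm above the table; x runs across the row, y along it.
- stop: Black plastic stop block at the head of the delivery row: 60 mm across the row, 16 mm along it, 36 mm high, fixed. Origin: centre of its underside, 4 mm above the table. The four cradles follow it in one straight line, 45, 103, 161 and 219 mm from it centre to centre (58 mm apart), all on a shallow aluminium channel 76 mm wide, 296 mm long, with edges 12 mm high. It may be at either end of the channel; at the other end is only a flat grey pad 8 mm high.
- tray: Black foam shipping tray, fixed: 84 mm (its x) by 246 mm (its y), 30 mm high, with a low tab (36 mm wide, sticking out 29 mm, 12 mm high) on its +y end. Four round pockets, 50 mm across and 18 mm deep (flat, slightly lighter floor 12 mm above the tray's underside), lie in a row along its y axis: at y = +87 mm (next to the tab), +29, -29 and -87 mm (farthest from the tab), all at x = 0. Origin: centre of the underside of the 246 mm long body, on the table.
There are look-alikes about, which are no part of the job. Leave any brown or red look-alike of the bush alone.

How it is judged:
By the outcome, as a careful person would: the job done as asked, in the order asked, and still so for the second after the job is handed in, with the robot touching nothing.
It also fails if it takes over 112 s, if anything falls off the work surface, if the arm or the gripper's body presses on something with over 40 N, if the wrist force passes 120 N, or if a joint passes its speed limit or range.

## Robot

A 6-joint arm with a two-finger parallel gripper is mounted at the origin on the work surface. World frame = base frame: x ahead of the robot, y to its left, z up, the work surface at z = 0. Lengths are in mm, angles in rad, forces in N, time in s.
With the tool pointing down it reaches from about 400 to 825 mm from the base axis. Payload 7 kg.
Tool frame: the origin (TCP) lies midway between the tips of the shut fingers; the grasp point (between the pads) lies 19 mm behind it; z points along the fingers, y is the line along which they close (so a half turn about z gives the same grasp; the last joint's range is limited). The gripper opens to 88 mm and grips with 3 to 60 N. Pads are 19 mm wide; open, the fingers measure 130 mm over their backs; the gripper's body (78 mm by 193 mm) begins 47 mm behind the grasp point.
Start: joints at [1.545, 0.359, 0.012, 0, -1.224, -0.288], TCP at [208.364, 642.012, 226.561] pointing down, gripper open.
Joint ranges: [-3.07, 3.07], [-1.43, 2.12], [-1.02, 1.25], [-3.03, 1.67], [-3.05, -0], [-3.03, 3.03]. Speed limits (rad/s): [2.39, 2.39, 3.01, 3.14, 3.14, 3.14].

## Interface

Orientations are given as a unit quaternion [w, x, y, z].
In Python, from rig import * gives the robot as it stands.
- The arm moves only by the shell command python3 -m pendant 'ROWS' [FORCE]. ROWS is JSON, a list that holds one entry, the list of rows, each a list of 7 numbers: the shift along the tool's x, y, z normalised to -1 to 1, where 1 is 0.06 m, then the turn, a rotation vector about the tool's x, y, z normalised to -1 to 1, where 1 is 0.08 rad, then the finger opening in mm, from 0 to 87.6. In form: [[[dx, dy, dz, wx, wy, wz, jaw], ...]]. A call has exactly 8 rows; each row shifts and turns the commanded pose from where the row before left it, along the tool's axes as they then stand; what a row does not reach is not made up. A row lasts 1/8 s, in which the tool goes at most 62.5 mm and 10.7 degrees, less where a joint would pass 70% of its speed; a pose out of reach is approached as far as the arm can. A call with a number of a shift or a turn outside -1 to 1 is refused whole. A call with a gripper value outside its range is refused whole. The fingers move at their own pace and stop on an object; FORCE is the grip in N (left out, the last holds). Time passes only in rows, so rows that do not move let the fingers close, or fill a call up. It gives the time, the measured TCP pose, the force, the opening and the grip force at its end, in the units of the state.
- observe(): the state, without advancing time (a new reading comes with each control period).
- capture(name): name is "scene" or "top" or "wrist"; returns the picture (480x640x3 uint8, red, green, blue); there is no depth.
- calibration(name): a dict with "mtx" (3x3 intrinsics, pixels), "cam_to_world" (4x4, takes a point from camera to world coordinates). Camera axes: x right, y down, z forward; pixel columns grow to the right and rows downward; lengths in mm; the calibration is good to about 2 mm. A picture is of the moment at which its call begins: read the wrist's pose just before it. calibration takes no time and is no camera call; for the wrist camera it gives the pose at the moment of the call.
- hand_in(): hands the job in; it is judged then, once.
The state is a dict: "time_s": time; "qpos": joint angles; "joint_velocities": joint speeds; "tau": joint torques, N m; "tool_pos": TCP position; "ee_rot": TCP orientation; "contact_force": force on the tool from outside, world axes, zero at the start; "ft_torque": the same for the moment, N m; "width": finger opening in mm; "grasp_force": force on a finger pad.
Only numpy, scipy, OpenCV 4.12 (cv2) and the standard library are available. Lean on these libraries where they do the work, as an engineer would, in place of code of your own. Each camera call takes 0.05 s, during which the arm holds its last target. There are 200 camera calls.

## Working session

There is one attempt and no reset: what is moved stays moved. The work goes in short steps, Python scripts to look and compute and a shell command to move; the robot and the scene stay as the last step left them, time stands still between calls to the robot, and variables do not carry over. Pictures are saved under pics/ and viewed, at most 14 in all, crops included, and the job is handed in when it is done.

```bash
ls; mkdir -p pics
python3 - <<'E'
from rig import *
import cv2,numpy as np
s=observe();print(s)
for n in("scene","top","wrist"):
    c=calibration(n);print(n,np.round(c["mtx"],1).tolist(),np.round(c["cam_to_world"],3).tolist())
    cv2.imwrite(f"pics/{n}0.png",capture(n)[:,:,::-1])
E
```

```text
pics
{'time_s': 0.0, 'qpos': array([ 1.54509168e+00,  3.59386265e-01,  1.10334996e-02, -3.76778147e-04,
       -1.22409249e+00, -2.88102446e-01]), 'joint_velocities': array([ 0.00015504,  0.00080894,  0.00021452,  0.00034431, -0.00102887,
        0.00069266]), 'tau': array([-1.92182000e-03, -5.82713342e+01,  2.93054974e+01,  6.99724361e+00,
        6.81298159e-03, -1.70704088e-04]), 'tool_pos': array([208.22378803, 641.54922422, 225.60725437]), 'ee_rot': array([ 8.40548279e-04,  9.87705493e-01, -1.56323859e-01, -6.77459975e-05]), 'contact_force': array([-0.61798902, -0.23418559,  0.08348349]), 'ft_torque': array([-0.0240702 ,  0.08522655, -0.0073034 ]), 'grasp_force': 0.0, 'width': 87.99861187217091}
scene [[542.8, 0.0, 315.7], [0.0, 542.8, 240.3], [0.0, 0.0, 1.0]] [[-0.085, 0.752, -0.654, 1189.129], [0.996, 0.077, -0.042, 43.84], [0.019, -0.655, -0.755, 814.231], [0.0, 0.0, 0.0, 1.0]]
top [[478.0, 0.0, 320.9], [0.0, 478.0, 232.6], [0.0, 0.0, 1.0]] [[-0.02, -0.987, 0.161, 392.959], [-0.999, 0.026, 0.037, -18.09], [-0.041, -0.16, -0.986, 967.634], [0.0, 0.0, 0.0, 1.0]]
wrist [[345.8, 0.0, 319.3], [0.0, 345.8, 244.4], [0.0, 0.0, 1.0]] [[-0.309, -0.907, -0.286, 287.297], [-0.951, 0.295, 0.092, 616.881], [0.001, 0.3, -0.954, 382.716], [0.0, 0.0, 0.0, 1.0]]
```

View pics/top0.png

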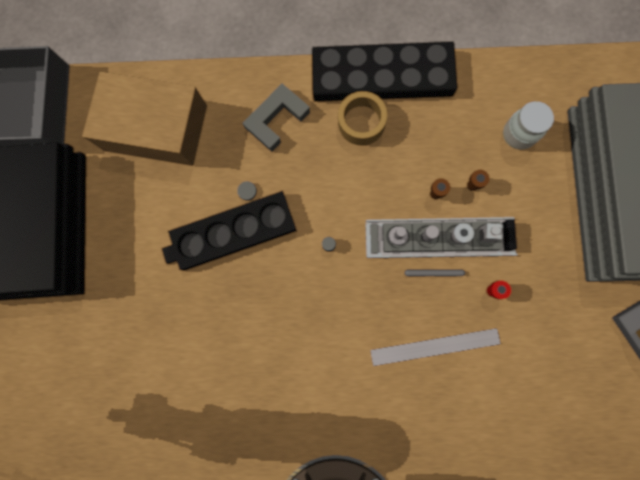

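View pics/scene0.png

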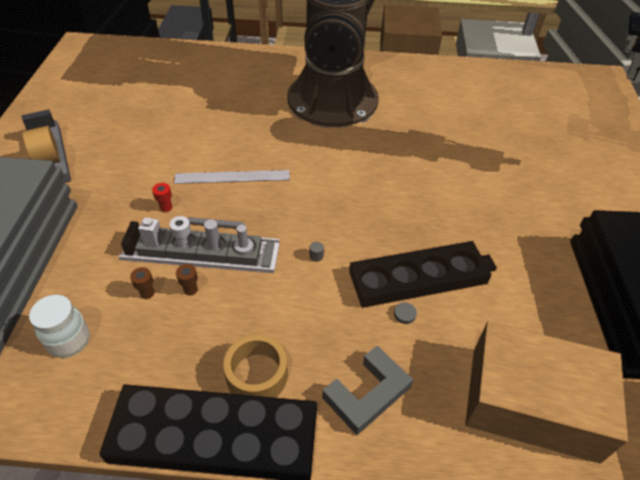

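The top view shows the row's stop at right (510,235), followed leftward by block (494,231), bush (463,234), roller or spindle (431,234) and the other (399,236). In the scene view those last two are the roller then the spindle. The tray has its tab at left (170,254) and pockets at (191,245), (219,236), (246,226) and (273,216).

```bash
cat > h.py <<'E'
from rig import *
import cv2,numpy as np
from scipy.spatial.transform import Rotation as R
def ray(c,u,v,z):
    K,T=c["mtx"],c["cam_to_world"]
    d=T[:3,:3]@np.linalg.solve(K,[u,v,1.]);o=T[:3,3]
    return o+d*(z-o[2])/d[2]
def proj(c,p):
    q=np.linalg.inv(c["cam_to_world"])@np.append(p,1.);w=c["mtx"]@q[:3];return w[:2]/w[2]
def rot(): q=observe()["ee_rot"];return R.from_quat(np.roll(q,-1))
def go(p,yaw=None):
    "tool-axis totals in row units from here to TCP p with x-tool at yaw, tool down"
    s=observe();r=rot();M=r.as_matrix()
    y0=np.arctan2(M[1,0],M[0,0])
    t=R.from_euler('z',y0 if yaw is None else yaw)*R.from_euler('x',np.pi)
    print("t",round(s["time_s"],2),"at",s["tool_pos"].round(1),"yaw",round(y0,3),"shift",(M.T@(np.array(p)-s["tool_pos"])/60).round(3),"turn",((r.inv()*t).as_rotvec()/.08).round(2),"w",round(s["width"],1))
E
python3 - <<'E'
from h import *
c=calibration("top")
for n,u,v,z in [("block",494,231,78),("bush",463,234,76),("roller",431,233,82),("spindle",399,236,80),("stop",510,235,40)]+[("pk",*a,20) for a in((191,245),(219,236),(246,226),(273,216))]: print(n,ray(c,u,v,z).round(0))
go((450,-100,226),-1.57);go((520,250,226),-1.0)
E
```

```text
block [ 532. -307.   78.]
bush [ 529. -250.   76.]
roller [ 531. -189.   82.]
spindle [ 527. -130.   80.]
stop [ 530. -349.   40.]
pk [529. 281.  20.]
pk [546. 224.  20.]
pk [565. 169.  20.]
pk [584. 114.  20.]
t 0.15 at [208.3 641.7 225.8] yaw -0.314 shift [ 7.649 10.513  0.012] turn [ 1.00e-02 -1.00e-02  1.57e+01] w 87.3
t 0.15 at [208.3 641.7 225.8] yaw -0.314 shift [6.957e+00 4.604e+00 4.000e-03] turn [ 0.01 -0.01  8.58] w 87.3
```

```bash
python3 -m pendant '[[[0.85,0.52,0,0,0,0,87],[0.85,0.52,0,0,0,0,87],[0.85,0.52,0,0,0,0,87],[0.85,0.52,0,0,0,0,87],[0.85,0.52,0,0,0,0,87],[0.85,0.52,0,0,0,0,87],[0.85,0.52,0,0,0,0,87],[0.85,0.52,0,0,0,1,87]]]'
python3 -m pendant '[[[0,0,0,0,0,1,87],[0,0,0,0,0,1,87],[0,0,0,0,0,1,87],[0,0,0,0,0,1,87],[0,0,0,0,0,1,87],[0,0,0,0,0,1,87],[0,0,0,0,0,1,87],[0,0,0,0,0,1,87]]]'
python3 - <<'E'
from h import *
go((556,198,226),-1.25)
E
```

```text
time_s: 1.15
tool_pos: [520.3, 277.0, 226.6]
ee_rot: [-0.0, 0.981, -0.196, 0.0]
contact_force: [0.6, 1.0, -0.1]
width: 87.0
grasp_force: 0.0
time_s: 2.15
tool_pos: [519.2, 278.5, 226.3]
ee_rot: [0.0, 0.869, -0.495, -0.0]
contact_force: [0.3, -0.6, -0.3]
width: 86.8
grasp_force: 0.0
t 2.15 at [519.2 278.5 226.3] yaw -1.036 shift [1.467 0.156 0.005] turn [ 0.01 -0.    2.67] w 86.8
```

```bash
python3 -m pendant '[[[0.3,0,-0.3,0,0,0,87],[0.4,0.04,-0.3,0,0,0,87],[0.4,0.05,-0.3,0,0,0,87],[0.35,0.06,-0.3,0,0,0,87],[0,0,0,0,0,0.9,87],[0,0,0,0,0,0.9,87],[0,0,0,0,0,0.87,87],[0,0,0,0,0,0,87]]]'
python3 - <<'E'
from h import *
c=calibration("wrist");im=capture("wrist");cv2.imwrite("pics/w1.png",im[:,:,::-1])
np.savez("w1.npz",im=im,**c)
go((560,198,300),-1.25)
E
```

```text
time_s: 3.15
tool_pos: [556.0, 199.2, 298.3]
ee_rot: [0.0, 0.812, -0.584, -0.0]
contact_force: [-0.0, 0.2, -0.2]
width: 86.9
grasp_force: 0.0
t 3.2 at [556.  199.2 298.4] yaw -1.246 shift [ 0.041 -0.056 -0.027] turn [ 0.01 -0.    0.05] w 86.9
```

View pics/w1.png

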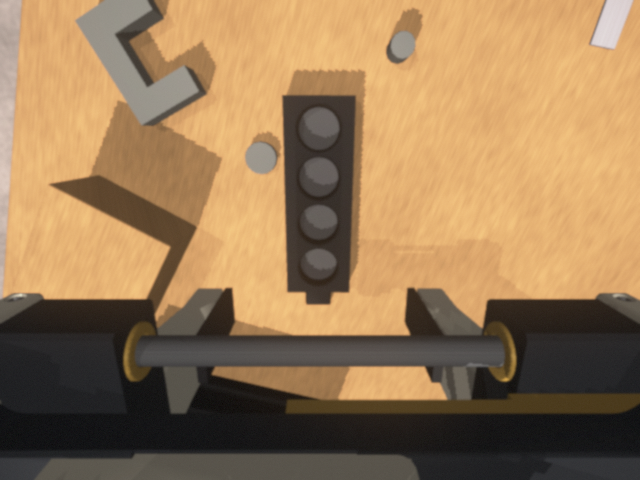

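The wrist view shows the whole tray, corners about (283,96), (355,97), (349,291), (289,291), pockets at (319,128) to (318,264), tab at the bottom (318,297).

Run:
```python
from h import *
d=np.load("w1.npz");im=d["im"];c=d
hsv=cv2.cvtColor(im,cv2.COLOR_RGB2HSV)
print(hsv[110,288],hsv[110,350],hsv[150,290],hsv[128,319],hsv[128,370],hsv[80,320])
# tray: low saturation (wood shadows are saturated)
m=((hsv[...,1]<100)&(hsv[...,2]<130)).astype(np.uint8)*255
m[:85]=0;m[312:]=0;m[:,:270]=0;m[:,375:]=0
n,l,st,_=cv2.connectedComponentsWithStats(m);k=l[180,319] if l[180,319] else 1+np.argmax(st[1:,4]);print(st[k])
cn=max(cv2.findContours((l==k).astype(np.uint8),cv2.RETR_EXTERNAL,2)[0],key=cv2.contourArea)
P=np.array([ray(c,u,v,30)[:2] for u,v in cn[:,0]])
r=cv2.minAreaRect(P.astype(np.float32));print("rect incl tab",r)
cn2=np.array([p for p in cn[:,0] if p[1]<292])
P=np.array([ray(c,u,v,30)[:2] for u,v in cn2]);print("body",cv2.minAreaRect(P.astype(np.float32)))
for v in (128,177,222,264):
    print(ray(c,319,v,30).round(1),ray(c,319,v,12).round(1))
```

```text
[12 65 71] [12 66 66] [14 58 66] [  7  22 106] [ 16 125 228] [ 15 129 180]
[  283    96    72   208 12822]
rect incl tab ((556.9054565429688, 205.598388671875), (81.73178100585938, 260.8016357421875), 18.227645874023438)
body ((559.7373046875, 196.99917602539062), (81.73178100585938, 242.69464111328125), 18.227645874023438)
[586.5 114.5  30. ] [586.6 114.2  12. ]
[568.5 168.   30. ] [567.9 170.   12. ]
[550.7 221.3  30. ] [549.3 225.5  12. ]
[532.6 275.1  30. ] [530.5 281.5  12. ]
```

```bash
python3 - <<'E'
from h import *
go((530,-130,260),-1.56)
E
python3 -m pendant '[[[0.8,0.18,0,0,0,0,87],[0.8,0.18,0,0,0,0,87],[0.8,0.18,0.1,0,0,0,87],[0.8,0.18,0.2,0,0,0,87],[0.8,0.18,0.2,0,0,1,87],[0.8,0.1,0.1,0,0,1,87],[0.6,0,0,0,0,1,87],[0,0,0,0,0,0.9,87]]]'
python3 - <<'E'
from h import *
c=calibration("wrist");im=capture("wrist");cv2.imwrite("pics/w2.png",im[:,:,::-1])
np.savez("w2.npz",im=im,**c)
go((530,-130,260),-1.56)
E
```

```text
t 3.2 at [556.  199.2 298.4] yaw -1.246 shift [5.062 2.162 0.64 ] turn [ 0.01 -0.    3.93] w 86.9
time_s: 4.2
tool_pos: [592.7, -131.4, 261.9]
ee_rot: [0.0, 0.71, -0.704, -0.0]
contact_force: [0.4, 0.7, -0.2]
width: 86.8
grasp_force: 0.0
t 4.25 at [ 592.7 -130.4  262. ] yaw -1.566 shift [-0.012  1.045  0.035] turn [ 0.01 -0.   -0.07] w 86.9
```

View pics/w2.png

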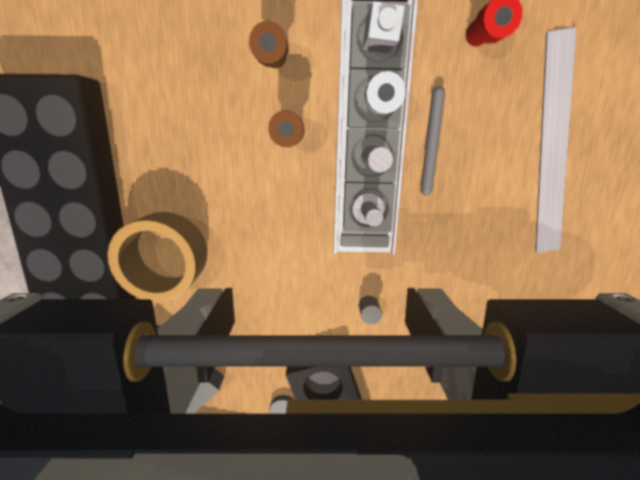

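The wrist view shows, from the near end: pad (365,241), spindle stem top (374,215), roller top (380,159), bush head (386,93), block boss (388,18); brown and red look-alikes sit to the sides.

Run:
```python
from h import *
c=np.load("w2.npz")
for n,u,v,z in[("spindle",374,215,80),("roller",380,159,82),("bush",386,93,76),("block",388,18,78)]:print(n,ray(c,u,v,z).round(1))
a,b=ray(c,344,0,16),ray(c,335,252,16);print("edge yaw",np.arctan2(*(a-b)[1::-1]))
a,b=ray(c,416,0,16),ray(c,395,252,16);print("edge yaw",np.arctan2(*(a-b)[1::-1]),(a+b)/2)
# block edges: refine from image later
go((530,-130,260),-1.56)
im=c["im"][0:60,340:440];cv2.imwrite("pics/bl.png",cv2.resize(im[:,:,::-1],None,fx=6,fy=6,interpolation=2))
```

```text
spindle [ 539.3 -137.2   80. ]
roller [ 537.  -191.8   82. ]
bush [ 534.  -250.1   76. ]
block [ 536.6 -309.1   78. ]
edge yaw -1.58321996275885
edge yaw -1.5760101158877038 [ 499.82276171 -209.48458107   16.        ]
t 4.25 at [ 592.7 -130.4  262. ] yaw -1.566 shift [-0.012  1.045  0.035] turn [ 0.01 -0.   -0.07] w 86.9
```

```bash
python3 -m pendant '[[[-0.05,0.2,0.1,0,0,0,87],[-0.1,0.25,0.3,0,0,0,87],[-0.1,0.25,0.3,0,0,0,87],[-0.1,0.25,0.3,0,0,0,87],[0,0,0,0,0,0,87],[0,0,0,0,0,0,87],[0,0,0,0,0,0,87],[0,0,0,0,0,0,87]]]'
python3 - <<'E'
from h import *
c=calibration("wrist");im=capture("wrist");cv2.imwrite("pics/w3.png",im[:,:,::-1])
np.savez("w3.npz",im=im,**c)
go((535,-110,200),-1.57)
E
```

```text
time_s: 5.25
tool_pos: [536.1, -108.7, 202.9]
ee_rot: [-0.0, 0.711, -0.703, 0.0]
contact_force: [0.1, -0.3, -0.1]
width: 86.9
grasp_force: 0.0
t 5.3 at [ 535.9 -108.7  202.7] yaw -1.559 shift [0.021 0.016 0.046] turn [-0.    0.    0.13] w 87.3
```

View pics/w3.png

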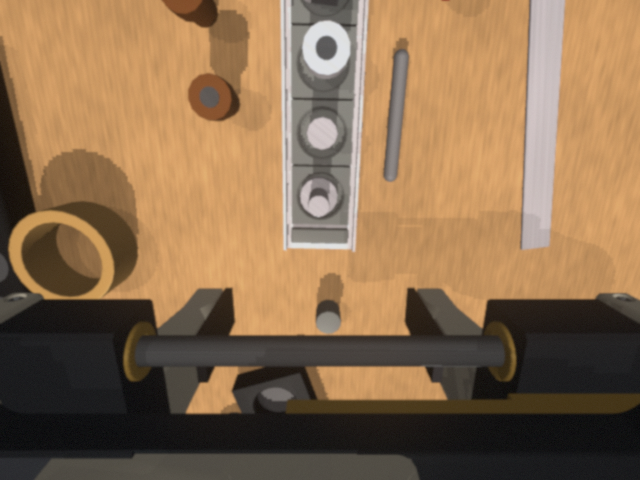

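Centred over the row now: spindle stem top (319,204), roller top (322,133), bush head (326,46).

Run:
```python
from h import *
c=np.load("w3.npz")
for n,u,v,z in[("spindle",319,205,80),("roller",322,133,82),("bush",326,46,76)]:print(n,ray(c,u,v,z).round(1))
go((534.5,-135,45),-1.57)
```

```text
spindle [ 538.1 -135.6   80. ]
roller [ 536.5 -191.8   82. ]
bush [ 534.4 -252.2   76. ]
t 5.3 at [ 535.9 -108.7  202.7] yaw -1.559 shift [0.438 0.03  2.629] turn [-0.    0.    0.13] w 87.3
```

```bash
python3 -m pendant '[[[0.2,-0.02,0.2,0,0,0.13,60],[0.25,-0.015,0.4,0,0,0,60],[0,0,0.5,0,0,0,60],[0,0,0.5,0,0,0,60],[0,0,0.5,0,0,0,60],[0,0,0.4,0,0,0,60],[0,0,0.16,0,0,0,60],[0,0,0,0,0,0,60]]]' 20
python3 -m pendant '[[[0,0,0,0,0,0,60],[0,0,0,0,0,0,8],[0,0,0,0,0,0,8],[0,0,0,0,0,0,8],[0,0,0,0,0,0,8],[0,0,0,0,0,0,8],[0,0,0,0,0,0,8],[0,0,0,0,0,0,8]]]' 20
python3 - <<'E'
from h import *
go((534.5,-135,130),-1.57)
E
```

```text
time_s: 6.3
tool_pos: [537.4, -136.1, 42.3]
ee_rot: [0.001, 0.707, -0.707, -0.0]
contact_force: [0.6, -0.3, 0.1]
width: 60.0
grasp_force: 0.0
time_s: 7.3
tool_pos: [537.8, -135.6, 42.9]
ee_rot: [0.0, 0.707, -0.707, -0.0]
contact_force: [-0.8, 0.5, 0.9]
width: 16.8
grasp_force: 20.0
t 7.3 at [ 537.8 -135.6   42.9] yaw -1.57 shift [-0.01   0.055 -1.451] turn [ 0. -0.  0.] w 16.8
```

```bash
python3 -m pendant '[[[0,0,-0.2,0,0,0,8],[0,0,-0.4,0,0,0,8],[0,0,-0.5,0,0,0,8],[-0.2,0,-0.4,0,0,0,8],[-0.6,0,0,0,0,0,8],[-0.8,0,0,0,0,0,8],[-0.8,0,0,0,0,0,8],[-0.8,0,0,0,0,0,8]]]'
python3 -m pendant '[[[-0.8,0,0,0,0,0,8],[-0.8,0,0,0,0,0,8],[-0.8,0,0,0,0,0,8],[-0.7,0,0,0,0,0,8],[-0.5,0,0,0,0,-1,8],[0,0,0,0,0,-1,8],[0,0,0,0,0,-1,8],[0,0,0,0,0,-0.96,8]]]'
python3 - <<'E'
from h import *
go((532.5,279.6,37),-1.253);print(observe()["grasp_force"])
E
```

```text
time_s: 8.3
tool_pos: [537.5, 57.9, 133.8]
ee_rot: [-0.0, 0.707, -0.707, 0.0]
contact_force: [0.2, 0.0, -1.5]
width: 16.8
grasp_force: 20.0
time_s: 9.3
tool_pos: [537.3, 272.5, 133.5]
ee_rot: [-0.0, 0.811, -0.585, -0.0]
contact_force: [0.9, 0.4, -1.9]
width: 16.4
grasp_force: 20.0
t 9.3 at [537.3 272.5 133.5] yaw -1.25 shift [-0.137  0.039  1.608] turn [-0.    0.    0.04] w 16.4
19.998478889465332
```

```bash
python3 -m pendant '[[[-0.13,0.04,0,0,0,0,8],[0,0,0.3,0,0,0,8],[0,0,0.4,0,0,0,8],[0,0,0.4,0,0,0,8],[0,0,0.3,0,0,0,8],[0,0,0.15,0,0,0,8],[0,0,0.06,0,0,0,8],[0,0,0,0,0,0,8]]]'
python3 - <<'E'
from h import *
go((532.5,279.6,35),-1.253);print(observe()["contact_force"])
E
```

```text
time_s: 10.3
tool_pos: [532.9, 279.3, 36.8]
ee_rot: [-0.0, 0.81, -0.586, 0.0]
contact_force: [1.0, 0.3, -1.6]
width: 16.9
grasp_force: 20.0
t 10.3 at [532.9 279.3  36.8] yaw -1.253 shift [-0.006  0.005  0.03 ] turn [-0.01  0.   -0.  ] w 16.9
[ 0.97513209  0.2635063  -1.60086035]
```

Lower the last 1.5 mm, release, rise.

```bash
python3 -m pendant '[[[0,0,0.025,0,0,0,8],[0,0,0,0,0,0,8],[0,0,0,0,0,0,30],[0,0,0,0,0,0,60],[0,0,0,0,0,0,60],[0,0,-0.4,0,0,0,60],[0,0,-0.8,0,0,0,60],[0,0,-0.8,0,0,0,60]]]'
python3 - <<'E'
from h import *
go((537,-191.5,150),-1.57)
E
```

```text
time_s: 11.3
tool_pos: [532.6, 278.8, 156.0]
ee_rot: [0.0, 0.81, -0.586, -0.0]
contact_force: [0.3, 0.8, -0.1]
width: 59.6
grasp_force: 0.0
t 11.3 at [532.6 278.8 156. ] yaw -1.253 shift [7.469 2.379 0.106] turn [ 0.01 -0.01  3.96] w 59.6
```

```bash
python3 -m pendant '[[[0.93,0.295,0,0,0,0,60],[0.93,0.295,0,0,0,0,60],[0.93,0.295,0,0,0,0,60],[0.93,0.295,0,0,0,0,60],[0.93,0.295,0,0,0,0,60],[0.93,0.295,0,0,0,0,60],[0.93,0.295,0,0,0,0,60],[0.9,0.295,0,0,0,0,60]]]'
python3 -m pendant '[[[0,0,0,0,0,1,60],[0,0,0,0,0,1,60],[0,0,0,0,0,1,60],[0,0,0,0,0,0.96,60],[0,0,0,0,0,0,60],[0,0,0,0,0,0,60],[0,0,0,0,0,0,60],[0,0,0,0,0,0,60]]]'
python3 - <<'E'
from h import *
c=calibration("wrist");im=capture("wrist");cv2.imwrite("pics/w4.png",im[:,:,::-1])
np.savez("w4.npz",im=im,**c)
t=capture("top");cv2.imwrite("pics/t4.png",cv2.resize(t[190:290,150:310,::-1],None,fx=5,fy=5))
go((536.5,-191.8,43),-1.57)
E
```

```text
time_s: 12.3
tool_pos: [537.1, -189.4, 155.2]
ee_rot: [-0.0, 0.81, -0.586, 0.0]
contact_force: [1.2, 1.1, 1.1]
width: 60.0
grasp_force: 0.0
time_s: 13.3
tool_pos: [537.1, -187.5, 154.9]
ee_rot: [-0.0, 0.708, -0.707, -0.0]
contact_force: [-0.5, 0.0, 0.3]
width: 59.7
grasp_force: 0.0
t 13.4 at [ 537.1 -187.5  154.8] yaw -1.57 shift [0.071 0.01  1.864] turn [0.   0.   0.01] w 59.9
```

View pics/w4.png

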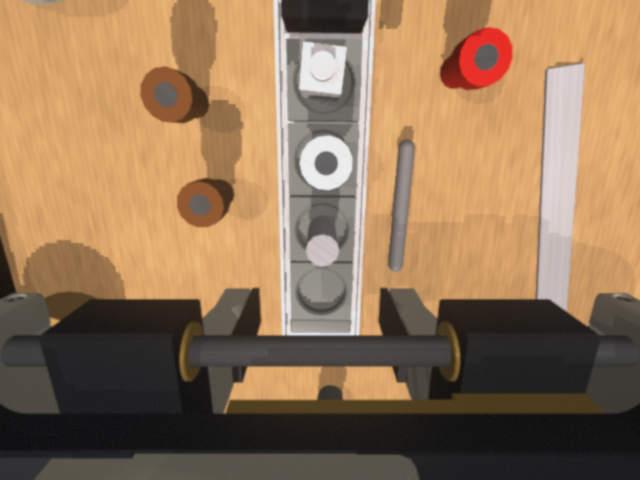

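View pics/t4.png

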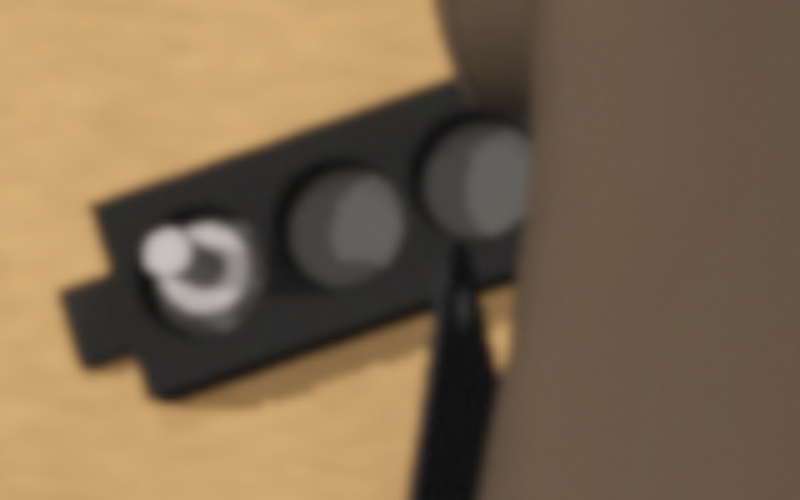

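The spindle stands upright in the tab pocket (crop 200,265). The wrist view shows the roller top (322,250), bush head (326,163) and block (323,68).

Run:
```python
from h import *
c=np.load("w4.npz");im=c["im"]
for n,u,v,z in[("roller",322,250,82),("bush",326,163,76),("block",323,66,78)]:print(n,ray(c,u,v,z).round(1))
cv2.imwrite("pics/bl4.png",cv2.resize(im[25:125,265:385,::-1],None,fx=6,fy=6,interpolation=2))
```

```text
roller [ 536.6 -192.3   82. ]
bush [ 534.1 -251.4   76. ]
block [ 536.4 -309.3   78. ]
```

View pics/bl4.png

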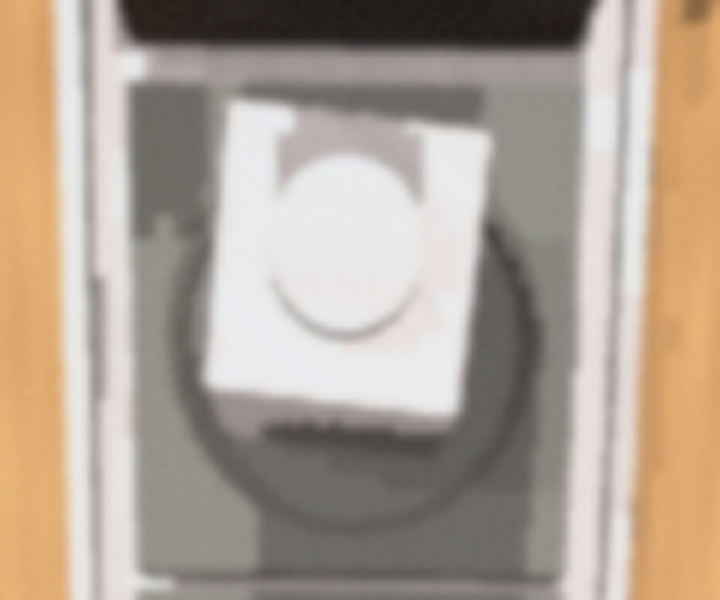

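```bash
python3 -m pendant '[[[0.07,0.01,0.2,0,0,0,50],[0,0,0.3,0,0,0,50],[0,0,0.4,0,0,0,50],[0,0,0.4,0,0,0,50],[0,0,0.3,0,0,0,50],[0,0,0.2,0,0,0,50],[0,0,0.06,0,0,0,50],[0,0,0,0,0,0,50]]]'
python3 -m pendant '[[[0,0,0,0,0,0,50],[0,0,0,0,0,0,14],[0,0,0,0,0,0,14],[0,0,0,0,0,0,14],[0,0,0,0,0,0,14],[0,0,0,0,0,0,14],[0,0,0,0,0,0,14],[0,0,0,0,0,0,14]]]' 25
```

```text
time_s: 14.4
tool_pos: [536.7, -191.8, 43.3]
ee_rot: [0.0, 0.707, -0.707, 0.0]
contact_force: [0.4, 0.1, 0.6]
width: 50.0
grasp_force: 0.0
time_s: 15.4
tool_pos: [536.5, -191.8, 43.4]
ee_rot: [0.0, 0.707, -0.707, -0.0]
contact_force: [-1.7, 0.6, 3.5]
width: 22.3
grasp_force: 25.0
```

Crop of the block: top corners at (228,100), (490,130), (460,415), (207,385), boss at (347,247).

```bash
python3 -m pendant '[[[0,0,-0.2,0,0,0,14],[0,0,-0.4,0,0,0,14],[0,0,-0.5,0,0,0,14],[-0.2,0,-0.4,0,0,0,14],[-0.6,0,0,0,0,0,14],[-0.8,0,0,0,0,0,14],[-0.8,-0.1,0,0,0,0,14],[-0.8,-0.1,0,0,0,0,14]]]'
python3 -m pendant '[[[-0.8,0,0,0,0,0,14],[-0.8,0,0,0,0,0,14],[-0.8,0,0,0,0,0,14],[-0.8,0,0,0,0,0,14],[-0.5,0,0,0,0,-1,14],[0,0,0,0,0,-1,14],[0,0,0,0,0,-1,14],[0,0,0,0,0,-0.96,14]]]'
python3 - <<'E'
from h import *
go((550.6,224.5,36.9),-1.253)
c=np.load("w4.npz")
q=np.array([(228,100),(490,130),(460,415),(207,385)])/6+[265,25]
P=np.array([ray(c,u,v,70)[:2] for u,v in q]);print("block",P.mean(0),P.round(1).tolist())
for i in range(4):
    e=P[(i+1)%4]-P[i];print(np.hypot(*e),np.arctan2(e[1],e[0]))
E
```

```text
time_s: 16.4
tool_pos: [548.5, 1.8, 134.0]
ee_rot: [-0.0, 0.707, -0.707, 0.0]
contact_force: [0.9, 0.8, -0.8]
width: 22.5
grasp_force: 25.0
time_s: 17.4
tool_pos: [548.1, 222.5, 133.6]
ee_rot: [-0.0, 0.811, -0.585, -0.0]
contact_force: [-1.0, -0.5, -2.5]
width: 22.7
grasp_force: 25.0
t 17.4 at [548.1 222.5 133.6] yaw -1.25 shift [-0.017 -0.05   1.612] turn [-0.    0.    0.04] w 22.7
block [ 536.55391551 -309.28677904] [[548.8, -324.2], [521.7, -321.5], [524.3, -294.3], [551.4, -297.2]]
27.221813161418662 3.0418384227545996
27.322782339102737 1.4781010999752695
27.301551272123618 -0.10715349839126273
27.12033105462115 -1.6663515079472997
```

```bash
python3 -m pendant '[[[-0.02,-0.05,0,0,0,0,14],[0,0,0.3,0,0,0,14],[0,0,0.4,0,0,0,14],[0,0,0.4,0,0,0,14],[0,0,0.3,0,0,0,14],[0,0,0.15,0,0,0,14],[0,0,0.05,0,0,0,14],[0,0,0,0,0,0,14]]]'
python3 -m pendant '[[[0,0,0.025,0,0,0,14],[0,0,0,0,0,0,14],[0,0,0,0,0,0,30],[0,0,0,0,0,0,60],[0,0,0,0,0,0,60],[0,0,-0.4,0,0,0,60],[0,0,-0.8,0,0,0,60],[0,0,-0.8,0,0,0,60]]]'
python3 - <<'E'
from h import *
go((534.2,-251.5,155),-1.57)
E
```

```text
time_s: 18.4
tool_pos: [551.0, 224.6, 37.7]
ee_rot: [-0.0, 0.81, -0.586, 0.0]
contact_force: [0.3, 0.4, -2.1]
width: 22.5
grasp_force: 25.0
time_s: 19.4
tool_pos: [550.4, 224.2, 156.9]
ee_rot: [0.0, 0.81, -0.586, -0.0]
contact_force: [1.3, 0.8, 0.1]
width: 59.8
grasp_force: 0.0
t 19.4 at [550.4 224.2 156.9] yaw -1.253 shift [7.446 2.735 0.037] turn [ 0.01 -0.01  3.96] w 59.8
```

```bash
python3 -m pendant '[[[0.93,0.34,0,0,0,0,60],[0.93,0.34,0,0,0,0,60],[0.93,0.34,0,0,0,0,60],[0.93,0.34,0,0,0,0,60],[0.93,0.34,0,0,0,0,60],[0.93,0.34,0,0,0,0,60],[0.93,0.34,0,0,0,0,60],[0.93,0.34,0,0,0,0,60]]]'
python3 -m pendant '[[[0,0,0,0,0,1,60],[0,0,0,0,0,1,60],[0,0,0,0,0,1,60],[0,0,0,0,0,0.96,60],[0,0,0,0,0,0,60],[0,0,0,0,0,0,60],[0,0,0,0,0,0,60],[0,0,0,0,0,0,60]]]'
python3 - <<'E'
from h import *
go((534.2,-251.5,46),-1.57)
E
```

```text
time_s: 20.4
tool_pos: [534.9, -252.6, 156.1]
ee_rot: [-0.0, 0.81, -0.586, 0.0]
contact_force: [1.9, 0.4, -0.0]
width: 60.0
grasp_force: 0.0
time_s: 21.4
tool_pos: [535.1, -250.7, 155.8]
ee_rot: [0.0, 0.708, -0.707, -0.0]
contact_force: [0.2, -0.2, 0.1]
width: 60.2
grasp_force: 0.0
t 21.4 at [ 535.1 -250.7  155.8] yaw -1.569 shift [0.014 0.014 1.829] turn [ 0.   -0.    0.01] w 60.2
```

```bash
python3 -m pendant '[[[0.01,0.01,0.2,0,0,0,60],[0,0,0.3,0,0,0,60],[0,0,0.4,0,0,0,60],[0,0,0.4,0,0,0,60],[0,0,0.3,0,0,0,60],[0,0,0.2,0,0,0,60],[0,0,0.03,0,0,0,60],[0,0,0,0,0,0,60]]]'
python3 -m pendant '[[[0,0,0,0,0,0,60],[0,0,0,0,0,0,26],[0,0,0,0,0,0,26],[0,0,0,0,0,0,26],[0,0,0,0,0,0,26],[0,0,0,0,0,0,26],[0,0,0,0,0,0,26],[0,0,0,0,0,0,26]]]' 20
python3 - <<'E'
from h import *
go((568.8,169.5,136),-1.57)
E
```

```text
time_s: 22.4
tool_pos: [534.8, -251.4, 46.3]
ee_rot: [-0.0, 0.708, -0.707, 0.0]
contact_force: [0.1, 0.2, -0.1]
width: 60.0
grasp_force: 0.0
time_s: 23.4
tool_pos: [534.4, -251.3, 46.0]
ee_rot: [0.0, 0.707, -0.707, -0.0]
contact_force: [-1.0, 0.6, 2.5]
width: 34.7
grasp_force: 20.0
t 23.4 at [ 534.4 -251.3   46. ] yaw -1.57 shift [-7.013 -0.58  -1.5  ] turn [ 0. -0.  0.] w 34.7
```

```bash
python3 -m pendant '[[[0,0,-0.2,0,0,0,26],[0,0,-0.4,0,0,0,26],[0,0,-0.5,0,0,0,26],[-0.2,0,-0.4,0,0,0,26],[-0.6,-0.1,0,0,0,0,26],[-0.8,-0.1,0,0,0,0,26],[-0.8,-0.1,0,0,0,0,26],[-0.8,-0.1,0,0,0,0,26]]]'
python3 -m pendant '[[[-0.8,-0.1,0,0,0,0,26],[-0.8,-0.08,0,0,0,0,26],[-0.8,0,0,0,0,0,26],[-0.8,0,0,0,0,0,26],[-0.6,0,0,0,0,-1,26],[0,0,0,0,0,-1,26],[0,0,0,0,0,-1,26],[0,0,0,0,0,-0.96,26]]]'
python3 - <<'E'
from h import *
go((568.8,169.5,39.5),-1.253)
E
```

```text
time_s: 24.4
tool_pos: [558.5, -57.7, 136.7]
ee_rot: [-0.0, 0.707, -0.707, 0.0]
contact_force: [0.4, -0.8, -0.4]
width: 34.3
grasp_force: 20.0
time_s: 25.4
tool_pos: [568.8, 169.1, 136.5]
ee_rot: [-0.0, 0.811, -0.585, -0.0]
contact_force: [0.3, -0.3, -1.6]
width: 34.5
grasp_force: 20.0
t 25.4 at [568.8 169.1 136.5] yaw -1.25 shift [-0.006 -0.002  1.616] turn [-0.    0.    0.04] w 34.5
```

Place TCP at 38 to 39, release, rise and go for the block.

```bash
python3 -m pendant '[[[0,0,0.05,0,0,0,26],[0,0,0.3,0,0,0,26],[0,0,0.4,0,0,0,26],[0,0,0.4,0,0,0,26],[0,0,0.3,0,0,0,26],[0,0,0.13,0,0,0,26],[0,0,0.05,0,0,0,26],[0,0,0,0,0,0,26]]]'
python3 -m pendant '[[[0,0,0,0,0,0,26],[0,0,0,0,0,0,26],[0,0,0,0,0,0,45],[0,0,0,0,0,0,60],[0,0,0,0,0,0,60],[0,0,-0.4,0,0,0,60],[0,0,-0.8,0,0,0,60],[0,0,-0.8,0,0,0,60]]]'
python3 - <<'E'
from h import *
go((536.5,-309.3,155),-1.67)
E
```

```text
time_s: 26.4
tool_pos: [569.2, 168.9, 38.7]
ee_rot: [-0.0, 0.81, -0.586, 0.0]
contact_force: [0.2, 0.7, -1.3]
width: 34.2
grasp_force: 20.0
time_s: 27.4
tool_pos: [568.6, 168.6, 159.3]
ee_rot: [0.0, 0.81, -0.586, -0.0]
contact_force: [1.5, 0.7, -0.3]
width: 60.2
grasp_force: 0.0
t 27.4 at [568.6 168.6 159.3] yaw -1.253 shift [7.398 2.997 0.076] turn [ 0.01 -0.01  5.21] w 60.2
```

```bash
python3 -m pendant '[[[0.92,0.37,0,0,0,0,60],[0.92,0.37,0,0,0,0,60],[0.92,0.37,0,0,0,0,60],[0.92,0.37,0,0,0,0,60],[0.92,0.37,0,0,0,0,60],[0.92,0.37,0,0,0,0,60],[0.92,0.37,0,0,0,0,60],[0.92,0.37,0,0,0,0,60]]]'
python3 -m pendant '[[[0,0,0,0,0,1,60],[0,0,0,0,0,1,60],[0,0,0,0,0,1,60],[0,0,0,0,0,1,60],[0,0,0,0,0,1,60],[0,0,0,0,0,0.21,60],[0,0,0,0,0,0,60],[0,0,0,0,0,0,60]]]'
python3 - <<'E'
from h import *
go((536.5,-309.3,43),-1.67)
E
```

```text
time_s: 28.4
tool_pos: [537.9, -308.2, 158.4]
ee_rot: [-0.0, 0.81, -0.586, 0.0]
contact_force: [1.6, -0.1, -0.7]
width: 59.7
grasp_force: 0.0
time_s: 29.4
tool_pos: [538.1, -306.2, 158.2]
ee_rot: [-0.0, -0.672, 0.741, -0.0]
contact_force: [0.0, 0.3, 0.6]
width: 60.0
grasp_force: 0.0
t 29.4 at [ 538.1 -306.2  158.2] yaw -1.669 shift [0.054 0.022 1.92 ] turn [-0.   -0.    0.02] w 60.0
```

```bash
python3 -m pendant '[[[0.05,0.02,0.2,0,0,0,60],[0,0,0.3,0,0,0,60],[0,0,0.4,0,0,0,60],[0,0,0.4,0,0,0,60],[0,0,0.3,0,0,0,60],[0,0,0.2,0,0,0,60],[0,0,0.11,0,0,0,60],[0,0,0,0,0,0,60]]]'
python3 -m pendant '[[[0,0,0,0,0,0,60],[0,0,0,0,0,0,18],[0,0,0,0,0,0,18],[0,0,0,0,0,0,18],[0,0,0,0,0,0,18],[0,0,0,0,0,0,18],[0,0,0,0,0,0,18],[0,0,0,0,0,0,18]]]' 25
python3 - <<'E'
from h import *
go((587,114.4,134),-1.67)
E
```

```text
time_s: 30.4
tool_pos: [536.7, -309.2, 43.4]
ee_rot: [-0.0, -0.671, 0.741, 0.0]
contact_force: [-0.2, -0.2, 1.0]
width: 59.9
grasp_force: 0.0
time_s: 31.4
tool_pos: [536.5, -309.0, 43.6]
ee_rot: [-0.0, -0.671, 0.741, 0.0]
contact_force: [-1.9, 2.1, 2.6]
width: 27.9
grasp_force: 24.9
t 31.4 at [ 536.5 -309.    43.6] yaw -1.67 shift [-7.106 -0.14  -1.506] turn [0. 0. 0.] w 27.9
```

```bash
python3 -m pendant '[[[0,0,-0.2,0,0,0,18],[0,0,-0.4,0,0,0,18],[0,0,-0.5,0,0,0,18],[-0.2,0,-0.4,0,0,0,18],[-0.6,-0.02,0,0,0,0,18],[-0.8,-0.02,0,0,0,0,18],[-0.8,-0.02,0,0,0,0,18],[-0.8,-0.02,0,0,0,0,18]]]'
python3 -m pendant '[[[-0.8,-0.02,0,0,0,0,18],[-0.8,-0.02,0,0,0,0,18],[-0.8,-0.02,0,0,0,0,18],[-0.8,0,0,0,0,-1,18],[-0.7,0,0,0,0,-1,18],[0,0,0,0,0,-1,18],[0,0,0,0,0,-1,18],[0,0,0,0,0,-1,18]]]'
python3 - <<'E'
from h import *
go((587,114.4,36.5),-1.253)
E
```

```text
time_s: 32.4
tool_pos: [560.8, -117.1, 134.5]
ee_rot: [0.001, -0.671, 0.741, -0.0]
contact_force: [1.0, 0.5, -1.1]
width: 27.5
grasp_force: 24.9
time_s: 33.4
tool_pos: [584.0, 114.6, 134.2]
ee_rot: [-0.0, 0.806, -0.592, 0.0]
contact_force: [-0.1, -0.4, -1.3]
width: 28.0
grasp_force: 24.9
t 33.4 at [584.  114.6 134.2] yaw -1.267 shift [ 0.018 -0.046  1.629] turn [-0.01  0.   -0.17] w 28.0
```

Place the block at TCP ≈36, release, rise, and step back for a check picture.

```bash
python3 -m pendant '[[[0.02,-0.05,0.05,0,0,-0.17,18],[0,0,0.3,0,0,0,18],[0,0,0.4,0,0,0,18],[0,0,0.4,0,0,0,18],[0,0,0.3,0,0,0,18],[0,0,0.13,0,0,0,18],[0,0,0.05,0,0,0,18],[0,0,0,0,0,0,18]]]'
python3 -m pendant '[[[0,0,0,0,0,0,18],[0,0,0,0,0,0,18],[0,0,0,0,0,0,35],[0,0,0,0,0,0,60],[0,0,0,0,0,0,60],[0,0,-0.4,0,0,0,60],[0,0,-0.8,0,0,0,60],[0,0,-0.8,0,0,0,60]]]'
python3 -m pendant '[[[0,0,-0.6,0,0,0,60],[-0.3,0,-0.6,0,0,0,60],[-0.6,0,-0.6,0,0,0,60],[-0.6,0,-0.4,0,0,0,60],[-0.6,0,0,0,0,0,60],[-0.4,0,0,0,0,0,60],[0,0,0,0,0,0,60],[0,0,0,0,0,0,60]]]'
python3 - <<'E'
from h import *
cv2.imwrite("pics/w9.png",capture("wrist")[:,:,::-1]);cv2.imwrite("pics/s9.png",cv2.resize(capture("scene")[200:330,320:520,::-1],None,fx=4,fy=4,interpolation=2))
E
```

```text
time_s: 34.4
tool_pos: [587.4, 114.1, 36.3]
ee_rot: [-0.0, 0.809, -0.588, 0.0]
contact_force: [-0.7, 1.1, -1.2]
width: 27.9
grasp_force: 24.9
time_s: 35.4
tool_pos: [586.7, 113.8, 156.8]
ee_rot: [0.0, 0.809, -0.588, -0.0]
contact_force: [0.6, -0.2, 0.1]
width: 60.0
grasp_force: 0.0
time_s: 36.4
tool_pos: [540.5, 256.3, 287.7]
ee_rot: [0.0, 0.809, -0.587, 0.0]
contact_force: [-0.1, 0.4, 0.2]
width: 60.2
grasp_force: 0.0
```

View pics/w9.png

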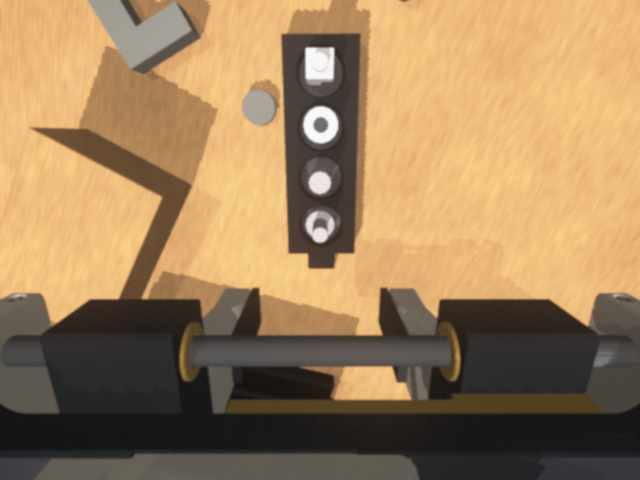

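View pics/s9.png

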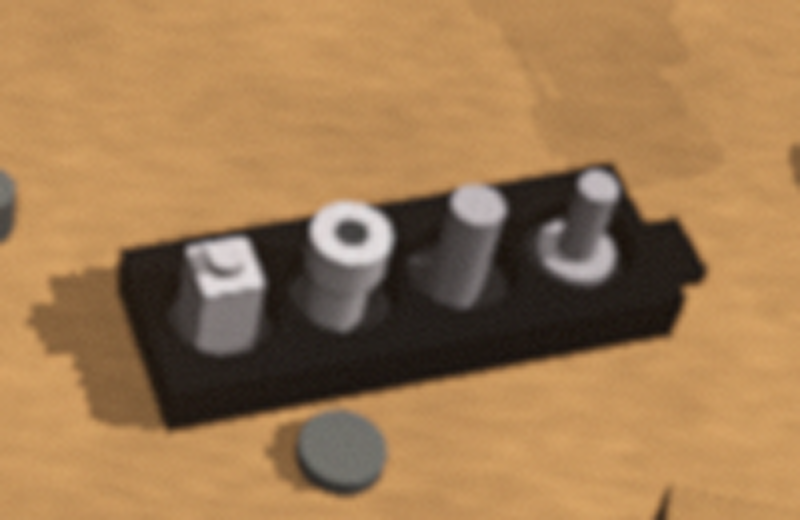

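All four parts stand upright in their pockets. From the tab, the wrist view shows spindle (320,225), roller (320,180), bush (320,125) and block (320,65).

```bash
python3 -c "
from rig import *
print(hand_in())"
```

```text
the job is handed in; nothing more can be done
None
```

The job is handed in at about 36 s: the last pictures show all four parts upright and released in the tray, in order from the tab spindle, roller, bush, block (the reverse of the row).

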